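# Mix the sample jars and load the warming cabinet

### The job

Take the sample jars from the mat one after another in the order in which they stand, beginning with the leftmost (the robot's left), press each one upright on the middle of the mixer's head until the head is fully down and hold it there for a good second, and stand them all upright on the plate of the warming cabinet, with its drop-front hood shut again at the end. The jars are glass: grip them with no more than 60 N a finger and press them on the mixer with no more than 40 N. Leave the beaker, the wash bottle and the roll of tape where they are.

Things in the scene. Friction and masses are not known exactly. Their poses are not given: they have to be found in the camera images.
- jar_1: amber glass sample jar, all alike: squat upright cylinder 60 mm across, black screw cap 62 mm across from 38 mm up to the flat top at 58 mm; 0.22 kg (+-25 percent). Origin: centre of its underside; z up its axis. Starts on the bench mat, places about 76 mm apart. None when absent. Always the farthest to the left (+y end of the mat) when present.
- jar_2: amber glass sample jar, all alike: squat upright cylinder 60 mm across, black screw cap 62 mm across from 38 mm up to the flat top at 58 mm; 0.22 kg (+-25 percent). Origin: centre of its underside; z up its axis. Starts on the bench mat, places about 76 mm apart. None when absent. Second place from the left.
- jar_3: amber glass sample jar, all alike: squat upright cylinder 60 mm across, black screw cap 62 mm across from 38 mm up to the flat top at 58 mm; 0.22 kg (+-25 percent). Origin: centre of its underside; z up its axis. Starts on the bench mat, places about 76 mm apart. None when absent. Third place from the left.
- jar_4: amber glass sample jar, all alike: squat upright cylinder 60 mm across, black screw cap 62 mm across from 38 mm up to the flat top at 58 mm; 0.22 kg (+-25 percent). Origin: centre of its underside; z up its axis. Starts on the bench mat, places about 76 mm apart. None when absent. Always the farthest to the right (-y end of the mat) when present.
- bench_mat: thin grey mat fixed to the bench, 130 x 320 x 3 mm, on which the waiting jars stand in one row along its y axis, the first place at its +y end. Origin: centre of its underside
- mixer: touch-operated bench mixer (vortex mixer), fixed: housing 150 x 130 mm and 117 mm high with a round black sprung head on top. Origin: centre of its underside, z up; the top of the head is 155 mm above it when up and 145 mm when fully pressed
- mixer_pad (a point): centre of the flat top of the mixer's head, a black rubber disc 90 mm in diameter; it moves with the head
- mixer_head (a joint): how far the mixer's head is pressed: 0 up, 0.010 m fully down on its stop (straight down). Its spring takes about 6 N to start and 13 N to go fully down (a jar's own weight of about 2 N does not move it), and lifts it again when let go
- cabinet: sample warming cabinet, fixed: 350 wide (y), 240 deep (x), 180 mm high; dark plinth, cream housing along the back, and between them a chamber closed by a clear hood. Origin: centre of its underside; its x axis points from front to back: front plane at x = -120 mm, facing the robot. The chamber reaches 155 mm back from the front plane, 320 mm wide; clear end panes up to 165 mm
- plate_mid (a point): middle of the standing room on the cabinet's level warm plate (top of the plate, 72 mm above the bench), 68 mm behind the front plane; axes as the cabinet's. Four jars fit on the plate side by side along y, 73 mm apart. It has an 8 mm sill along its front edge; with the hood open it is free from above
- hood (a joint): angle of the clear drop-front hood, hinged along the bottom of the front: 0 shut, 1.4 rad fully open, dropped forward towards the robot. Stiff hinge: it stays where it is left; up to 6 N at the handle moves it. One piece: a front pane 105 mm high and a top pane reaching 155 mm back from its upper edge, 346 wide; when open the top pane stands upright in front, up to 245 mm above the bench
- hood_hinge (a point): middle of the hood's hinge line (along the cabinet's y axis), in the cabinet's front plane, 70 mm above the bench
- hood_handle (a point): middle of the handle on the hood's top pane: a round steel bar 12 mm thick, 160 mm long along the cabinet's y axis, a post at each end. Shut: 118 mm behind and 141 mm above the hinge line, 36 mm above the pane; it moves about the hinge with the hood. Pinch it from above, tool upright, pads closing along the cabinet's x axis and opened about 34 mm, and follow its arc
- beaker: bystander: clear beaker, 74 mm across the rim, 95 mm high. Origin: centre of its underside
- wash_bottle: bystander: white wash bottle with a thin spout, 64 mm across, 180 mm high. Origin: centre of its underside
- tape_roll: bystander: roll of clear tape lying flat, 100 mm across, 25 mm high. Origin: centre of its underside
Things that resemble listed ones, but are neither listed nor needed, are in the scene too. Leave any pink or red look-alike of the jar_3 alone.

How it is judged:
By the outcome, as a careful person would: the job done as asked, in the order asked, and still so for the second after the job is handed in, with the robot touching nothing.
Of jar_1, jar_2, jar_3, jar_4 only 3 to 4 are there at a start; the rules pass over those that are not, and their reading is None.
At some moment in a run one of jar_1, jar_2, jar_3, jar_4 may be knocked a few centimetres aside while the robot is not near it.
It also fails if it takes over 210 s, if anything falls off the work surface, if the arm or the gripper's body presses on something with over 40 N, if the wrist force passes 120 N, or if a joint passes its speed limit or range.

### The arm

A 6-joint arm with a two-finger parallel gripper is mounted at the origin on the work surface. World frame = base frame: x ahead of the robot, y to its left, z up, the work surface at z = 0. Lengths are in m, angles in degrees, forces in N, time in s.
With the tool pointing down it reaches from about 0.4 to 0.825 m from the base axis. Payload 7 kg.
Tool frame: the origin (TCP) lies at the centre of the arm's flange, where the gripper is bolted on; the fingertips stand 178 mm ahead of it and the grasp point (between the pads) lies 159 mm ahead of it; z points along the fingers, y is the line along which they close (so a half turn about z gives the same grasp; the last joint's range is limited). The gripper opens to 88 mm and grips with 3 to 60 N. Pads are 19 mm wide; open, the fingers measure 130 mm over their backs; the gripper's body (78 mm by 193 mm) begins 47 mm behind the grasp point.
Start: joints at [83.142, 20.546, 0.682, 0, -70.136, -16.507], TCP at [0.268, 0.62, 0.405] pointing down, gripper open.
Joint ranges: [-176.03, 176.03], [-82.01, 121.73], [-58.28, 71.71], [-173.87, 95.51], [-174.79, -0.11], [-173.66, 173.66]. Speed limits (degrees/s): [136.94, 136.94, 172.46, 180, 180, 180].

### API

Orientations are given as [roll, pitch, yaw] about the fixed x, y, z axes, in that order (R = Rz(yaw) Ry(pitch) Rx(roll)).
In Python, from plant import telemetry, snapshot, workorder, nets gives the robot as it stands.
- The arm moves only by the shell command python3 -m creep 'ROWS'. ROWS is JSON, a list that holds one entry, the list of rows, each a list of 5 numbers: the shift along the tool's x, y, z normalised to -1 to 1, where 1 is 0.2 m, then the turn about the tool's z normalised to -1 to 1, where 1 is pi/2 rad, then the opening, from 0 (shut) to 1 (fully open). In form: [[[x, y, z, spin, hand], ...]]. A call has 1 to 8 rows; each row shifts and turns the commanded pose from where the row before left it, along the tool's axes as they then stand; what a row does not reach is not made up. A row lasts 1/12 s, in which the tool goes at most 41.7 mm and 7.16 degrees, less where a joint would pass 70% of its speed; a pose out of reach is approached as far as the arm can. A call with a number of a shift or a turn outside -1 to 1 is refused whole. A call with a gripper value outside its range is refused whole. The fingers move at their own pace and stop on an object; the grip force is fixed at half the most. Time passes only in rows, so rows that do not move let the fingers close. It gives the time, the measured TCP pose, the force, the opening and the grip force at its end, in the units of the state.
- telemetry.get_obs(): the state, without advancing time (a new reading comes with each control period).
- snapshot(name): name is "scene" or "top" or "wrist"; returns a dict with "frame" (480x640x3 uint8, red, green, blue), "fx", "fy", "cx", "cy" (pixels), "rvec" (rotation vector, rad) and "tvec" (3), from world to camera coordinates, as OpenCV has them; the wrist camera has in their place "mount" (4x4, takes a point from camera to tool coordinates, whose origin is the TCP and whose axes are the flange's). Camera axes: x right, y down, z forward; pixel columns grow to the right and rows downward; lengths in m; the calibration is good to about 2 mm. A picture is of the moment at which its call begins: read the wrist's pose just before it. There is no depth.
- workorder.close_job(): hands the job in; it is judged then, once.
Trained networks look in a picture, given as the dict that the camera call returned (one of the last four; its "shot" number tells which), for a name from the list of things; names that differ only in an ending like _2 or _b are one class to them, and where a whole thing is asked for, a point or a joint stands for the part that bears it (a point fixed in the world has none). Each returns a list of dicts, best first, with "confidence" (0 to 1); they miss things now and then, are a little off and sometimes report something else, mostly with a low value. They report only what shows in the picture. A call takes as long as a camera call. They do not tell look-alikes from the thing itself.
- nets.find_in(picture, query): "uv" ([column, row] in pixels, amid what is visible of it).
- nets.masks_of(picture, query): "region" (480x640 bool, what is visible of it) and "uv" ([column, row] in pixels, amid what is visible of it).
- nets.landmark_of(picture, query): "uv" ([column, row] in pixels: a listed point, or the origin of a listed thing).
The state is a dict: "clock": time; "joint_pos": joint angles; "qvel": joint speeds; "tau": joint torques, N m; "tool_pos": TCP position; "orientation": TCP orientation; "force": force on the tool from outside, world axes, zero at the start; "moment": the same for the moment, N m; "opening": finger opening in m; "gripper_force": force on a finger pad.
Only numpy, scipy, OpenCV 4.12 (cv2) and the standard library are available. Lean on these libraries where they do the work, as an engineer would, in place of code of your own. Each camera call takes 0.05 s, during which the arm holds its last target. There are 200 camera calls.

## Working session

There is one attempt and no reset: what is moved stays moved. The work goes in short steps, Python scripts to look and compute and a shell command to move; the robot and the scene stay as the last step left them, time stands still between calls to the robot, and variables do not carry over. Pictures are saved under pics/ and viewed, at most 14 in all, crops included, and the job is handed in when it is done.

```bash
ls; mkdir -p pics
python3 - <<'E'
from plant import telemetry, snapshot, nets
import cv2
o=telemetry.get_obs(); print(o)
for n in ("scene","top"):
    p=snapshot(n); cv2.imwrite(f"pics/{n}0.png",p["frame"][:,:,::-1])
    print(n,p["fx"],p["fy"],p["cx"],p["cy"],p["rvec"],p["tvec"],p["shot"])
    for q in ("jar_1","bench_mat","mixer","cabinet","hood_handle","beaker","wash_bottle","tape_roll"):
        print(q,[(r["uv"],round(r["confidence"],2)) for r in nets.find_in(p,q)])
    for q in ("jar_1","mixer_pad","plate_mid","hood_hinge","hood_handle","cabinet","bench_mat"):
        print("LM",q,[(r["uv"],round(r["confidence"],2)) for r in nets.landmark_of(p,q)])
E
```

```text
pics
{'clock': 0.0, 'joint_pos': array([ 8.31421277e+01,  2.05915276e+01,  6.34026866e-01, -2.02848070e-02,
       -7.01364291e+01, -1.65071690e+01]), 'qvel': array([ 0.02438016, -0.00031614, -0.00122872,  0.02097672,  0.04758319,
       -0.02211555]), 'tau': array([-7.89829355e-04, -5.82722139e+01,  2.93066561e+01,  6.99742377e+00,
        6.92790709e-03, -1.52407133e-04]), 'tool_pos': array([0.26761701, 0.61946944, 0.40372281]), 'orientation': array([ 1.79904523e+02, -8.40832663e-03, -2.33719423e+01]), 'force': array([-0.1894927 , -0.23464179, -0.52710834]), 'moment': array([ 0.02005521, -0.0273754 ,  0.00294485]), 'gripper_force': 0.0, 'opening': 0.08792953981347042}
scene 586.8513583881514 586.8513583881514 321.9727911168957 240.08567107809776 [ 1.88169737  1.47526273 -0.65016925] [-0.15683916 -0.1763148   1.89599565] 1
jar_1 [([189.9, 238.4], 0.84), ([219.9, 292.0], 0.82), ([197.0, 285.9], 0.77), ([154.5, 248.6], 0.67), ([168.5, 277.5], 0.66), ([106.7, 262.6], 0.65)]
bench_mat [([203.8, 300.7], 0.93), ([400.0, 270.1], 0.41)]
mixer [([243.3, 350.7], 0.85)]
cabinet [([413.8, 302.6
[... 788 characters left out ...]
.58), ([425.1, 250.2], 0.56)]
bench_mat [([415.6, 244.7], 0.75), ([445.0, 261.7], 0.23)]
mixer [([398.4, 177.9], 0.96)]
cabinet [([271.4, 178.6], 0.84), ([401.3, 169.7], 0.15)]
hood_handle [([278.9, 189.5], 0.82)]
beaker [([473.4, 215.4], 0.93), ([417.9, 243.3], 0.49)]
wash_bottle [([452.9, 170.4], 0.57)]
tape_roll [([169.0, 230.7], 0.82)]
LM jar_1 [([442.4, 262.9], 0.87), ([491.1, 290.9], 0.84), ([423.9, 252.6], 0.77), ([429.1, 308.8], 0.63), ([402.0, 241.1], 0.55), ([457.0, 301.9], 0.54)]
LM mixer_pad [([401.6, 165.9], 0.6)]
LM plate_mid []
LM hood_hinge [([293.1, 210.8], 0.96)]
LM hood_handle [([268.0, 172.0], 0.69)]
LM cabinet [([177.9, 233.0], 0.5)]
LM bench_mat [([417.2, 243.5], 0.66)]
```

View pics/scene0.png

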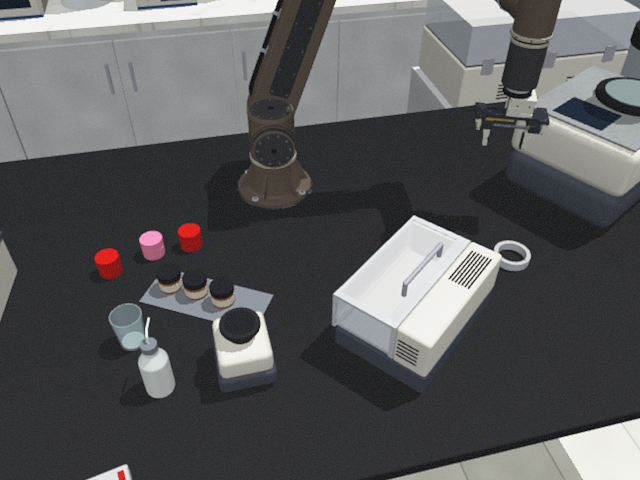

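View pics/top0.png

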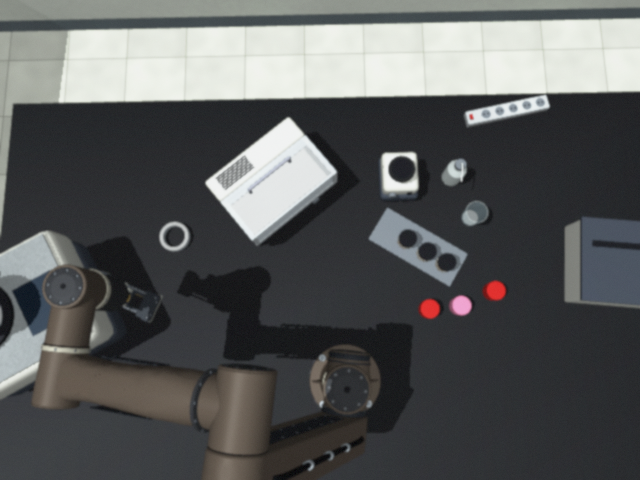

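The scene shows three amber jars with black caps on the mat: scene (170,280), (196,287) and (222,293); top (447,262), (428,250) and (408,238). The red and pink look-alikes stand off the mat at top (430,308), (461,305) and (495,290). The leftmost jar (+y) is at top (408,238). Next I measure poses by fitting shapes to the masks.

```bash
cat > h.py <<'E'
import numpy as np, cv2
from scipy.optimize import minimize
from plant import telemetry, snapshot, nets
def cam(p):
    if "rvec" in p: R=cv2.Rodrigues(np.array(p["rvec"],float))[0]; t=np.array(p["tvec"],float)
    else:
        o=p["obs"]; T=np.eye(4); T[:3,:3]=rot(o["orientation"]); T[:3,3]=o["tool_pos"]
        M=np.linalg.inv(T@np.array(p["mount"])); R,t=M[:3,:3],M[:3,3]
    return R,t
def rot(e):
    from scipy.spatial.transform import Rotation as Q
    return Q.from_euler("xyz",e,degrees=True).as_matrix()
def proj(p,X):
    R,t=cam(p); c=np.atleast_2d(X)@R.T+t
    return np.c_[p["fx"]*c[:,0]/c[:,2]+p["cx"],p["fy"]*c[:,1]/c[:,2]+p["cy"]]
def onplane(p,uv,z):
    R,t=cam(p); d=R.T@np.array([(uv[0]-p["cx"])/p["fx"],(uv[1]-p["cy"])/p["fy"],1]); o=-R.T@t
    return o+d*(z-o[2])/d[2]
def snap(n):
    o=telemetry.get_obs(); p=snapshot(n); p["obs"]=o; return p
def box(lx,ly,z0,z1,cx=0,cy=0):
    return np.array([[cx+a*lx/2,cy+b*ly/2,z] for a in(-1,1) for b in(-1,1) for z in(z0,z1)])
def disc(r,z,n=40):
    a=np.linspace(0,2*np.pi,n); return np.c_[r*np.cos(a),r*np.sin(a),0*a+z]
def place(X,q):
    c,s=np.cos(q[2]),np.sin(q[2]); return X@np.array([[c,s,0],[-s,c,0],[0,0,1]])+[q[0],q[1],0]
def fit(parts,obs,q0):
    """obs: list of (picture, region); maximise IoU of the union of part hulls"""
    def f(q):
        v=0
        for p,m in obs:
            im=np.zeros(m.shape,np.uint8)
            for X in parts:
                h=cv2.convexHull((proj(p,place(X,q))*16).astype(np.int32)); cv2.fillConvexPoly(im,h,1,cv2.LINE_8,4)
            v-=(m&(im>0)).sum()/(m|(im>0)).sum()
        return v
    s=np.array([[0,0,0],[.015,0,0],[0,.015,0],[0,0,.1]])
    r=minimize(f,q0,method="Nelder-Mead",options=dict(initial_simplex=np.array(q0)+s,xatol=1e-4,fatol=1e-4))
    r=minimize(f,r.x,method="Nelder-Mead",options=dict(initial_simplex=r.x+s/2,xatol=1e-4,fatol=1e-4))
    return r.x,-r.fun/len(obs)
E
python3 - <<'E'
from h import *
P=[snap("scene"),snap("top")]; t=P[1]
M=lambda p,q:nets.masks_of(p,q)[0]["region"]
for nm,q,parts,uv,yaw in (("cabinet","cabinet",[box(.24,.35,0,.175),box(.085,.35,0,.18,.0775)],(272,180),-.75),("mat","bench_mat",[box(.13,.32,0,.003)],(417,247),.5),("mixer","mixer",[box(.15,.13,0,.117),disc(.045,.155)],(400,176),0)):
    ob=[(p,M(p,q)) for p in P]; g=onplane(t,uv,.1); 
    g=[g[0],g[1],yaw]
    for lab,oo in (("both",ob),("top",ob[1:]),("scene",ob[:1])):
        r,i=fit(parts,oo,g); print(nm,lab,r[:2].round(4),np.degrees(r[2]).round(1),round(i,3))
for p,z in ((P[0],.055),(P[1],.061)):
    for r in nets.find_in(p,"jar_1"): print(np.round(r["uv"]),onplane(p,r["uv"],z).round(3)[:2],round(r["confidence"],2))
for p in P:
  for q,z in(("mixer_pad",.155),("hood_handle",.211),("hood_hinge",.07)):
    for f in (nets.landmark_of,nets.find_in):
      print(q,f.__name__,[onplane(p,r["uv"],z).round(3)[:2] for r in f(p,q)[:1]])
  m=M(p,"hood_handle"); ys,xs=np.nonzero(m); print(len(xs),cv2.minAreaRect(np.c_[xs,ys].astype(np.float32)))
E
```

```text
cabinet both [0.6521 0.2293] 38.9 0.958
cabinet top [0.6546 0.2269] 38.2 0.954
cabinet scene [0.6402 0.2234] -24.6 0.723
mat both [ 0.4463 -0.2621] -32.3 0.554
mat top [ 0.4471 -0.2606] -32.1 0.7
mat scene [ 0.4458 -0.2612] -28.7 0.416
mixer both [ 0.6732 -0.1965] -1.2 0.834
mixer top [ 0.6787 -0.193 ] -6.3 0.852
mixer scene [ 0.6663 -0.1979] 1.0 0.831
[222. 293.] [ 0.487 -0.219] 0.97
[153. 249.] [ 0.282 -0.38 ] 0.8
[167. 277.] [ 0.399 -0.348] 0.78
[104. 261.] [ 0.302 -0.505] 0.6
[190. 234.] [ 0.246 -0.279] 0.59
[195. 287.] [ 0.451 -0.281] 0.56
[492. 290.] [ 0.286 -0.49 ] 0.93
[427. 252.] [ 0.415 -0.284] 0.77
[443. 262.] [ 0.379 -0.334] 0.73
[432. 306.] [ 0.235 -0.289] 0.69
[406. 240.] [ 0.458 -0.213] 0.67
[462. 307.] [ 0.23 -0.39] 0.67
mixer_pad call [array([ 0.674, -0.189])]
mixer_pad call [array([ 0.688, -0.193])]
hood_handle call [array([0.651, 0.232])]
hood_handle call []
hood_hinge call []
hood_hinge call [array([0.539, 0.233])]
7748 ((394.4718933105469, 277.66082763671875), (70.36730194091797, 153.8883514404297), 41.53177261352539)
mixer_pad call [array([ 0.677, -0.201])]
mixer_pad call [array([ 0.677, -0.203])]
hood_handle call [array([0.655, 0.229])]
hood_handle call [array([0.593, 0.19 ])]
hood_hinge call [array([0.564, 0.169])]
hood_hinge call [array([0.632, 0.223])]
6231 ((280.82928466796875, 189.53659057617188), (58.09664535522461, 110.5710220336914), 51.34019088745117)
```

Run:
```python
import cv2
a=cv2.imread("pics/top0.png")[100:330,190:530]; cv2.imwrite("pics/topcrop.png",cv2.resize(a,(782,529),interpolation=cv2.INTER_CUBIC))
```

```text
(no output)
```

View pics/topcrop.png

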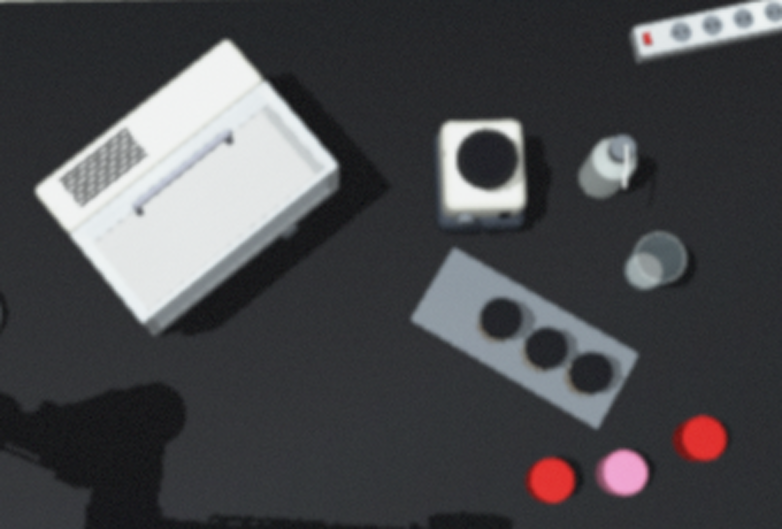

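```bash
cat >> h.py <<'E'
def plan(x,y,z,yaw):
    """print units to bring the GRASP POINT to x,y,z with tool yaw (spin first, then shift)"""
    o=telemetry.get_obs(); p=np.array(o["tool_pos"]); R=rot(o["orientation"]); e=o["orientation"]
    ds=-((yaw-e[2]+180)%360-180)
    g=p+[0,0,-.159]; d=rot([180,0,yaw]).T@(np.array([x,y,z])-g)/.2
    print("t",round(o["clock"],1),"grasp",g.round(4),"rpy",np.round(e,1),"op",round(o["opening"],4),"F",np.round(o["force"],1),"gf",round(o["gripper_force"],1))
    print("spin %.3f (%.1f rows)  shift units %s max rows %.1f"%(ds/90,abs(ds)/7.1,d.round(4),np.linalg.norm(d)*200/41))
CAB=np.array([.653,.229]); CY=38.8
def cabpt(bx,by):  # behind front plane, along cabinet y
    c,s=np.cos(np.radians(CY)),np.sin(np.radians(CY)); return CAB+[c*(bx-.12)-s*by,s*(bx-.12)+c*by]
E
python3 - <<'E'
from h import *
x,y=cabpt(.118,0); plan(x,y,.211,CY-90)
# dark blob of mixer head and caps in top view
t=snap("top"); g=cv2.cvtColor(t["frame"],cv2.COLOR_RGB2GRAY)
for (u,v,r,z) in ((402,169,13,.155),(408,238,10,.061),(427,251,10,.061),(447,262,10,.061)):
    w=g[v-20:v+20,u-20:u+20].astype(float)
    # template: dark disc of radius r vs ring
    yy,xx=np.mgrid[-20:20,-20:20]; best=None
    for a in np.arange(-6,6.1,.5):
        for b in np.arange(-6,6.1,.5):
            d=np.hypot(xx-a,yy-b); s=w[(d>r)&(d<r+3)].mean()-w[(d<r-1)].mean()
            if best is None or s>best[0]: best=(s,u+a,v+b)
    R,tt=cam(t); print(best,onplane(t,best[1:],z).round(4), "r_px 31mm",np.round(525.8*.031/1.7,1))
E
```

```text
t 2.8 grasp [0.2677 0.6196 0.2457] rpy [-180.    -0.   -23.4] op 0.0875 F [ 0.3 -0.7 -0.4] gf 0.0
spin 0.309 (3.9 rows)  shift units [ 2.7292 -0.2675  0.1733] max rows 13.4
(np.float64(153.63169642857144), np.float64(400.5), np.float64(168.5)) [ 0.6775 -0.1936  0.155 ] r_px 31mm 9.6
(np.float64(90.82366071428572), np.float64(407.5), np.float64(238.5)) [ 0.4621 -0.22    0.061 ] r_px 31mm 9.6
(np.float64(85.72981927710845), np.float64(427.0), np.float64(251.0)) [ 0.4184 -0.2832  0.061 ] r_px 31mm 9.6
(np.float64(85.7493831775701), np.float64(446.5), np.float64(262.0)) [ 0.3802 -0.3461  0.061 ] r_px 31mm 9.6
```

```bash
python3 -m creep '[[[0,0,-0.05,0.077,0.39],[0,0,-0.05,0.077,0.39],[0,0,-0.05,0.077,0.39],[0,0,0,0.078,0.39],[0.195,-0.019,0,0,0.39],[0.195,-0.019,0,0,0.39],[0.195,-0.019,0,0,0.39],[0.195,-0.019,0,0,0.39]]]'
python3 -m creep '[[[0.195,-0.019,0,0,0.39],[0.195,-0.019,0,0,0.39],[0.195,-0.019,0,0,0.39],[0.195,-0.019,0,0,0.39],[0.195,-0.019,0,0,0.39],[0.195,-0.019,0,0,0.39],[0.195,-0.019,0,0,0.39],[0.195,-0.019,0,0,0.39]]]'
python3 -m creep '[[[0.195,-0.019,0,0,0.39],[0.195,-0.019,0,0,0.39],[0,0,0,0,0.39],[0,0,0,0,0.39],[0,0,0,0,0.39]]]'
python3 - <<'E'
from h import *
x,y=cabpt(.118,0); plan(x,y,.211,CY-90)
w=snap("wrist"); cv2.imwrite("pics/w1.png",w["frame"][:,:,::-1])
print(proj(w,[[x,y,.211]]), proj(w,[[*cabpt(.118,.08),.211],[*cabpt(.118,-.08),.211]]))
E
```

```text
clock: 3.52
tool_pos: [0.378, 0.5064, 0.4348]
orientation: [-180.0, 0.0, -51.1]
force: [1.7, 1.3, 0.8]
opening: 0.0401
gripper_force: 0.0
clock: 4.18
tool_pos: [0.5977, 0.282, 0.4349]
orientation: [-180.0, 0.0, -51.2]
force: [0.6, 0.5, 0.3]
opening: 0.0341
gripper_force: 0.0
clock: 4.6
tool_pos: [0.6516, 0.2272, 0.4343]
orientation: [180.0, 0.0, -51.2]
force: [-0.3, 0.2, 0.8]
opening: 0.0342
gripper_force: 0.0
t 4.6 grasp [0.6516 0.2272 0.2753] rpy [180.    0.  -51.2] op 0.0342 F [-0.3  0.2  0.8] gf 0.0
spin -0.000 (0.0 rows)  shift units [-0.0026 -0.001   0.3216] max rows 1.6
[[325.67297136 272.51830724]] [[325.80808193 408.94311829]
 [325.50844202 106.38856981]]
```

View pics/w1.png

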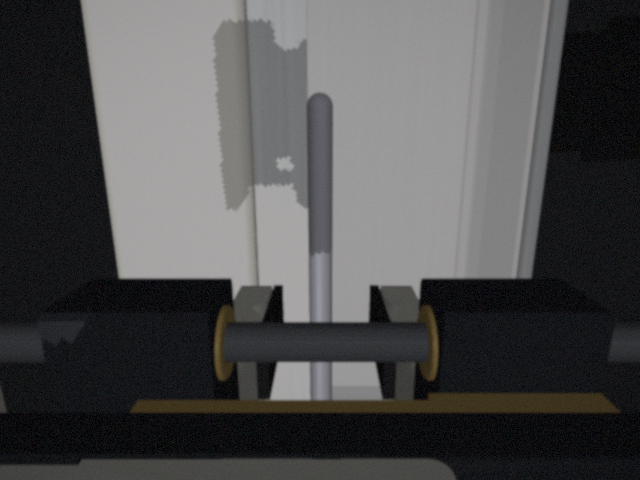

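The wrist view shows the bar at u≈320, midway between the fingers (280/375) to within about 4 mm. I shift 3 mm towards the back, descend, and hold the bar loosely in the fingers.

```bash
sed -i 's/CAB=np.array(\[.653,.229\])/CAB=np.array([.656,.229])/' h.py
python3 -m creep '[[[0,-0.015,0.08,0,0.39],[0,0,0.08,0,0.39],[0,0,0.08,0,0.39],[0,0,0.08,0,0.39],[0,0,0,0,0.2],[0,0,0,0,0.2],[0,0,0,0,0.2],[0,0,0,0,0.2]]]'
python3 -m creep '[[[0,0.066,-0.046,0,0.2],[0,0.065,-0.046,0,0.2],[0,0.073,-0.034,0,0.2],[0,0.072,-0.034,0,0.2],[0,0.078,-0.021,0,0.2],[0,0.077,-0.021,0,0.2],[0,0.08,-0.007,0,0.2],[0,0.08,-0.007,0,0.2]]]'
```

```text
clock: 5.32
tool_pos: [0.6538, 0.2301, 0.3723]
orientation: [-179.9, -0.0, -51.1]
force: [0.2, -0.9, 1.2]
opening: 0.0183
gripper_force: 0.0
clock: 5.98
tool_pos: [0.5622, 0.1559, 0.417]
orientation: [-179.6, -0.1, -51.1]
force: [3.0, 2.6, 3.4]
opening: 0.0177
gripper_force: 1.9
```

```bash
python3 -m creep '[[[0,0.08,0.007,0,0.2],[0,0.08,0.007,0,0.2],[0,0.078,0.021,0,0.2],[0,0.077,0.021,0,0.2],[0,0.073,0.034,0,0.2],[0,0.072,0.034,0,0.2],[0,0.067,0.047,0,0.2],[0,0.067,0.047,0,0.2]]]'
python3 -m creep '[[[0,0.01,0,0,0.2],[0,0,0,0,0.2],[0,0,0,0,0.2]]]'
python3 - <<'E'
from h import *
x,y=cabpt(-.119,0); plan(x,y,.21,CY-90)
w=snap("scene"); cv2.imwrite("pics/s2.png",w["frame"][:,:,::-1])
E
```

```text
clock: 6.65
tool_pos: [0.4693, 0.0809, 0.3719]
orientation: [-179.7, -0.1, -51.1]
force: [1.8, 0.9, -0.9]
opening: 0.0178
gripper_force: 1.2
clock: 6.9
tool_pos: [0.4681, 0.0799, 0.3715]
orientation: [-179.9, -0.0, -51.2]
force: [0.6, -0.4, -0.3]
opening: 0.0179
gripper_force: 0.0
t 6.9 grasp [0.4681 0.0799 0.2125] rpy [-179.9   -0.   -51.2] op 0.0179 F [ 0.6 -0.4 -0.3] gf 0.0
spin 0.000 (0.0 rows)  shift units [ 0.0078 -0.0042  0.0124] max rows 0.1
```

View pics/s2.png

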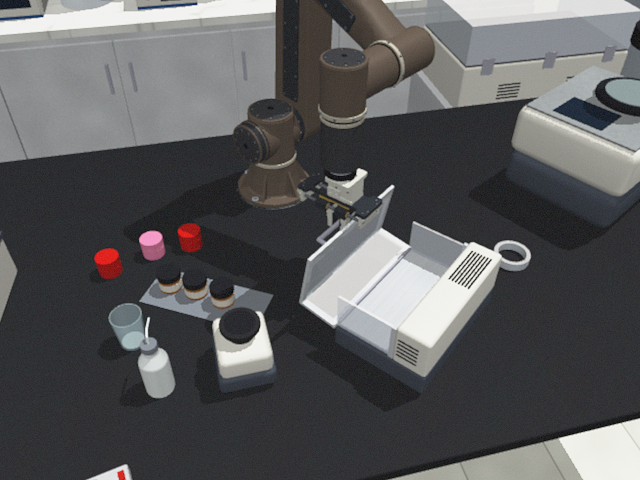

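Hood open. I retreat upward and head for the jars.

```bash
python3 -m creep '[[[0,0,-0.15,0,0.2],[0,0,-0.2,0,0.2],[0,0,-0.2,0,0.2],[0,0,0,0.079,1],[0,0,0,0.079,1],[0,0,0,0.079,1],[0,0,0,0.079,1],[0,0,0,0.079,1]]]'
python3 -m creep '[[[0,0,0,0.079,1],[0,0,0,0.079,1],[0,0,0,0.079,1],[0,0,0,0.079,1],[0,0,0,0.079,1],[0,0,0,0.02,1],[0,0,0,0,1]]]'
python3 - <<'E'
from h import *
plan(.462,-.220,.26,-124.3)
w=snap("wrist"); print(w["mount"])
E
```

```text
clock: 7.62
tool_pos: [0.4681, 0.08, 0.4808]
orientation: [-180.0, -0.0, -87.1]
force: [-0.4, 0.4, 0.2]
opening: 0.0457
gripper_force: 0.0
clock: 8.2
tool_pos: [0.4681, 0.08, 0.4807]
orientation: [-180.0, -0.0, -124.1]
force: [0.1, 1.1, 0.2]
opening: 0.0867
gripper_force: 0.0
t 8.2 grasp [0.4681 0.08   0.3217] rpy [-180.    -0.  -124.1] op 0.0867 F [0.1 1.1 0.2] gf 0.0
spin 0.002 (0.0 rows)  shift units [ 1.2562 -0.8202  0.3083] max rows 7.5
[[-1.47461738e-04 -9.64806202e-01 -2.62961918e-01  7.06487699e-02]
 [ 9.99999869e-01 -1.32641914e-05 -5.12105879e-04 -4.07775635e-04]
 [ 4.90594951e-04 -2.62961959e-01  9.64806078e-01  2.08396241e-02]
 [ 0.00000000e+00  0.00000000e+00  0.00000000e+00  1.00000000e+00]]
```

```bash
python3 -m creep '[[[0.157,-0.1025,0.0385,0,1],[0.157,-0.1025,0.0385,0,1],[0.157,-0.1025,0.0385,0,1],[0.157,-0.1025,0.0385,0,1],[0.157,-0.1025,0.0385,0,1],[0.157,-0.1025,0.0385,0,1],[0.157,-0.1025,0.0385,0,1],[0.157,-0.1025,0.0385,0,1]]]'
python3 -m creep '[[[0,0,0,0,1],[0,0,0,0,1],[0,0,0,0,1]]]'
cat >> h.py <<'E'
def jars(names=("wrist","top","scene")):
    for n in names:
        p=snap(n)
        for r in nets.masks_of(p,"jar_2"):
            ys,xs=np.nonzero(r["region"]); px=p["frame"][ys,xs].astype(int)
            g=px.max(1)<70; red=(px[:,0]-px[:,1]>60).mean()
            if red>.5 or g.sum()<30: continue
            c=(np.array([xs[g].min()+xs[g].max(),ys[g].min()+ys[g].max()])/2)
            print(n,"cap px",c,"dark",g.sum(),onplane(p,c,.061).round(4)[:2],"size",np.ptp(xs[g]),np.ptp(ys[g]),round(r["confidence"],2))
    return p
E
python3 - <<'E'
from h import *
plan(.462,-.220,.054,-124.3)
jars(("top",)); p=jars(("wrist",)); cv2.imwrite("pics/w3.png",p["frame"][:,:,::-1])
print(proj(p,[[.462,-.22,.061],[.4184,-.2832,.061],[.3802,-.3461,.061]]))
E
```

```text
clock: 8.92
tool_pos: [0.4626, -0.2222, 0.4187]
orientation: [-180.0, 0.0, -123.9]
force: [0.6, 0.3, 0.0]
opening: 0.0875
gripper_force: 0.0
clock: 9.17
tool_pos: [0.4629, -0.2206, 0.4187]
orientation: [180.0, -0.0, -124.1]
force: [-0.4, 0.4, 0.2]
opening: 0.0877
gripper_force: 0.0
t 9.2 grasp [ 0.4629 -0.2206  0.2597] rpy [ 180.    -0.  -124.1] op 0.0877 F [-0.4  0.4  0.2] gf 0.0
spin 0.002 (0.0 rows)  shift units [0.     0.0053 1.0283] max rows 5.0
top cap px [446.  261.5] dark 271 [ 0.3819 -0.3445] size 18 17 0.8
top cap px [427.5 251. ] dark 244 [ 0.4184 -0.2848] size 17 18 0.6
top cap px [411.5 232.5] dark 30 [ 0.4823 -0.2343] size 7 5 0.41
wrist cap px [318.5  28. ] dark 3827 [ 0.3906 -0.338 ] size 81 56 0.97
wrist cap px [317.5 205. ] dark 149 [ 0.4644 -0.231 ] size 61 56 0.94
wrist cap px [324.5 114.5] dark 4768 [ 0.4206 -0.2857] size 75 79 0.55
[[327.61866934 214.47675191]
 [328.80797213 115.65715894]
 [324.13040858   8.73398554]]
```

View pics/w3.png

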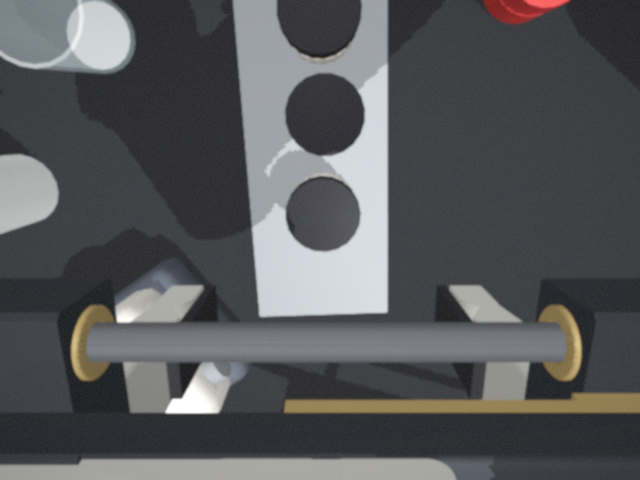

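The three caps sit at (323,214), (325,114) and (319,10). The first is under the hand, about 3 mm off in tool y. I descend and grip it.

```bash
python3 -m creep '[[[0,-0.0135,0.15,0,1],[0,0,0.15,0,1],[0,0,0.15,0,1],[0,0,0.15,0,1],[0,0,0.15,0,1],[0,0,0.15,0,1],[0,0,0.1,0,1],[0,0,0.028,0,1]]]'
python3 -m creep '[[[0,0,0,0,1],[0,0,0,0,1],[0,0,0,0,0],[0,0,0,0,0],[0,0,0,0,0],[0,0,0,0,0],[0,0,0,0,0],[0,0,0,0,0]]]'
```

```text
clock: 10.03
tool_pos: [0.4641, -0.2207, 0.2103]
orientation: [179.8, -0.1, -124.0]
force: [-1.2, 0.0, 0.0]
opening: 0.0877
gripper_force: 0.0
clock: 10.7
tool_pos: [0.4651, -0.2219, 0.2137]
orientation: [-180.0, 0.0, -124.1]
force: [-2.3, 1.5, 6.9]
opening: 0.0613
gripper_force: 30.0
```

```bash
python3 -m creep '[[[0,0,-0.1,0,0],[0,0,-0.2,0,0],[0,0,-0.2,0,0],[0,0,-0.2,0,0],[0,0,-0.2,0,0],[0,0,-0.2,0,0],[0,0,-0.15,0,0],[0,0,0,0,0]]]'
python3 - <<'E'
from h import *
plan(.722,-.127,.305,-124.3)
E
```

```text
clock: 11.37
tool_pos: [0.4656, -0.2224, 0.4701]
orientation: [-179.4, 0.2, -124.0]
force: [0.8, 0.1, -0.8]
opening: 0.0609
gripper_force: 30.0
t 11.4 grasp [ 0.4656 -0.2224  0.3111] rpy [-179.4    0.2 -124. ] op 0.0609 F [ 0.8  0.1 -0.8] gf 30.0
spin 0.003 (0.0 rows)  shift units [-1.1163 -0.7903  0.0305] max rows 6.7
```

```bash
python3 -m creep '[[[-0.1395,-0.0988,0,0,0],[-0.1395,-0.0988,0,0,0],[-0.1395,-0.0988,0,0,0],[-0.1395,-0.0988,0,0,0],[-0.1395,-0.0988,0,0,0],[-0.1395,-0.0988,0,0,0],[-0.1395,-0.0988,0,0,0],[-0.1395,-0.0988,0,0,0]]]'
python3 -m creep '[[[0,0,0,0,0],[0,0,0,0,0],[0,0,0,0,0]]]'
python3 - <<'E'
from h import *
plan(.6775,-.1936,.305,-124.3)
p=snap("wrist"); cv2.imwrite("pics/w4.png",p["frame"][:,:,::-1])
g=cv2.medianBlur(cv2.cvtColor(p["frame"],cv2.COLOR_RGB2GRAY),5)
c=cv2.HoughCircles(g,cv2.HOUGH_GRADIENT,1.5,40,param1=80,param2=40,minRadius=50,maxRadius=150)
print(proj(p,[[.6775,-.1936,.155]]))
if c is not None:
    for k in c[0][:5]: print(k, onplane(p,k[:2],.155).round(4))
for f in (nets.landmark_of,nets.find_in): print([(r["uv"],onplane(p,r["uv"],.155).round(4),r["confidence"]) for r in f(p,"mixer_pad")])
E
```

```text
clock: 12.03
tool_pos: [0.7223, -0.1248, 0.4617]
orientation: [179.9, -0.0, -124.1]
force: [0.2, -0.3, -2.3]
opening: 0.0613
gripper_force: 30.0
clock: 12.28
tool_pos: [0.721, -0.1254, 0.4613]
orientation: [179.9, -0.1, -124.1]
force: [-0.2, -0.2, -2.4]
opening: 0.0618
gripper_force: 30.0
t 12.3 grasp [ 0.721  -0.1254  0.3023] rpy [ 1.799e+02 -1.000e-01 -1.241e+02] op 0.0618 F [-0.2 -0.2 -2.4] gf 30.0
spin 0.003 (0.0 rows)  shift units [ 0.4042 -0.0125 -0.0133] max rows 2.0
[[322.32432035 109.672057  ]]
[320.25 102.75  71.9 ] [ 0.6762 -0.1979  0.155 ]
[326.25 293.25  70.85] [ 0.7463 -0.0873  0.155 ]
[330.75     350.25     109.399994] [ 0.7692 -0.0475  0.155 ]
[287.25 357.75 145.7 ] [ 0.7998 -0.0606  0.155 ]
[443.25 347.25  67.85] [ 0.6981 -0.0023  0.155 ]
[([317.6, 111.8], array([ 0.6808, -0.1942,  0.155 ]), 0.95)]
[([316.6, 106.4], array([ 0.6794, -0.1973,  0.155 ]), 0.73)]
```

View pics/w4.png

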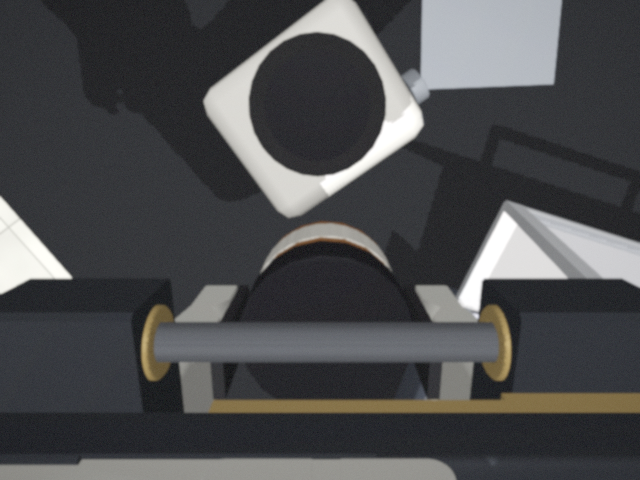

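```bash
python3 -m creep '[[[0.14,-0.0085,0,0,0],[0.14,-0.0085,0,0,0],[0.139,-0.0085,0,0,0],[0,0,0.15,0,0],[0,0,0.15,0,0],[0,0,0.1,0,0],[0,0,0.06,0,0],[0,0,0,0,0]]]'
python3 -m creep '[[[0,0,0.015,0,0],[0,0,0.015,0,0],[0,0,0.01,0,0],[0,0,0,0,0],[0,0,0,0,0]]]'
python3 -m creep '[[[0,0,0.01,0,0],[0,0,0.01,0,0],[0,0,0,0,0],[0,0,0,0,0]]]'
```

```text
clock: 13.1
tool_pos: [0.6769, -0.198, 0.3687]
orientation: [179.8, -0.1, -124.1]
force: [-0.6, 0.1, -2.8]
opening: 0.0615
gripper_force: 30.0
clock: 13.52
tool_pos: [0.6787, -0.1978, 0.365]
orientation: [-179.8, 0.1, -124.0]
force: [0.3, -0.5, 3.9]
opening: 0.0614
gripper_force: 30.0
clock: 13.85
tool_pos: [0.6787, -0.1978, 0.3605]
orientation: [-179.8, 0.1, -124.1]
force: [0.3, 1.0, 6.7]
opening: 0.0617
gripper_force: 30.0
```

```bash
python3 -m creep '[[[0,0,0.01,0,0],[0,0,0.01,0,0],[0,0,0,0,0],[0,0,0,0,0]]]'
python3 -m creep '[[[0,0,0.01,0,0],[0,0,0,0,0],[0,0,0,0,0]]]'
python3 -m creep '[[[0,0,0.01,0,0],[0,0,0,0,0],[0,0,0,0,0]]]'
```

```text
clock: 14.18
tool_pos: [0.6787, -0.1978, 0.3569]
orientation: [-179.8, 0.1, -124.0]
force: [-1.1, 0.3, 10.0]
opening: 0.0616
gripper_force: 30.0
clock: 14.43
tool_pos: [0.6786, -0.1978, 0.3558]
orientation: [-179.8, 0.1, -124.0]
force: [-2.5, 1.5, 12.5]
opening: 0.0612
gripper_force: 30.0
clock: 14.68
tool_pos: [0.6785, -0.1977, 0.3557]
orientation: [-179.7, 0.1, -124.0]
force: [-5.4, 4.7, 20.9]
opening: 0.0614
gripper_force: 30.0
```

On the stop at about 21 N. I hold it there and then lift.

```bash
python3 -m creep '[[[0,0,0,0,0],[0,0,0,0,0],[0,0,0,0,0],[0,0,0,0,0],[0,0,0,0,0],[0,0,0,0,0],[0,0,0,0,0],[0,0,0,0,0]]]'
python3 -m creep '[[[0,0,0,0,0],[0,0,0,0,0],[0,0,0,0,0],[0,0,0,0,0],[0,0,0,0,0],[0,0,0,0,0],[0,0,0,0,0],[0,0,0,0,0]]]'
python3 -m creep '[[[0,0,-0.02,0,0],[0,0,-0.05,0,0],[0,0,-0.1,0,0],[0,0,-0.2,0,0],[0,0,-0.2,0,0],[0,0,-0.15,0.07,0],[0,0,0,0.07,0],[0,0,0,0.05,0]]]'
python3 - <<'E'
from h import *
x,y=cabpt(.068,-.092); print(x,y); plan(x,y,.3,CY-180)
E
```

```text
clock: 15.35
tool_pos: [0.6785, -0.1977, 0.3557]
orientation: [-179.7, 0.1, -124.0]
force: [-5.4, 4.3, 22.0]
opening: 0.0613
gripper_force: 30.0
clock: 16.02
tool_pos: [0.6785, -0.1977, 0.3557]
orientation: [-179.7, 0.1, -124.0]
force: [-5.3, 4.2, 22.1]
opening: 0.0611
gripper_force: 30.0
clock: 16.68
tool_pos: [0.6781, -0.1978, 0.4974]
orientation: [-179.9, 0.2, -141.5]
force: [-0.2, -0.0, -3.9]
opening: 0.0612
gripper_force: 30.0
0.6731219764690938 0.12471750903535245
t 16.7 grasp [ 0.6781 -0.1978  0.3384] rpy [-179.9    0.2 -141.5] op 0.0612 F [-0.2 -0.  -3.9] gf 30.0
spin -0.003 (0.0 rows)  shift units [-0.9911  1.2722  0.1922] max rows 7.9
```

```bash
python3 -m creep '[[[-0.0826,0.1827,0,0,0],[-0.0826,0.1827,0,0,0],[-0.0826,0.1827,0,0,0],[-0.0826,0.1827,0,0,0],[-0.0826,0.1827,0,0,0],[-0.0826,0.1827,0,0,0],[-0.0826,0.1827,0,0,0],[-0.0826,0.1827,0,0,0]]]'
python3 -m creep '[[[-0.0826,0.1827,0,0,0],[-0.0826,0.1827,0,0,0],[-0.0826,0.1827,0,0,0],[-0.0826,0.1827,0,0,0],[0,0,0,0,0],[0,0,0,0,0],[0,0,0,0,0]]]'
python3 - <<'E'
from h import *
x,y=cabpt(.068,.092); plan(x,y,.124,CY-180)
p=snap("wrist"); im=p["frame"][:,:,::-1].copy()
for b in [(0,-.16,.165),(0,.16,.165),(0,-.16,.08),(0,.16,.08),(0,0,.072),(.068,-.16,.072),(.155,-.16,.165),(.155,.16,.165)]:
    q=proj(p,[*cabpt(b[0],b[1]),b[2]])[0]; cv2.circle(im,tuple(int(v) for v in q),3,(0,0,255),-1); print(b,q.round())
cv2.imwrite("pics/w5.png",im)
E
```

```text
clock: 17.35
tool_pos: [0.5967, 0.1145, 0.4945]
orientation: [179.9, -0.1, -141.2]
force: [0.8, 0.5, -2.8]
opening: 0.0611
gripper_force: 30.0
clock: 17.93
tool_pos: [0.5574, 0.2684, 0.4943]
orientation: [180.0, -0.1, -141.1]
force: [0.1, -0.4, -2.1]
opening: 0.0613
gripper_force: 30.0
t 17.9 grasp [0.5574 0.2684 0.3353] rpy [ 1.800e+02 -1.000e-01 -1.411e+02] op 0.0613 F [ 0.1 -0.4 -2.1] gf 30.0
spin 0.001 (0.0 rows)  shift units [-6.0000e-04 -2.3000e-03  1.0567e+00] max rows 5.2
(0, -0.16, 0.165) [-32. 130.]
(0, 0.16, 0.165) [423. 130.]
(0, -0.16, 0.08) [ 45. 129.]
(0, 0.16, 0.08) [402. 129.]
(0, 0, 0.072) [226. 129.]
(0.068, -0.16, 0.072) [ 63. 202.]
(0.155, -0.16, 0.165) [ 10. 330.]
(0.155, 0.16, 0.165) [411. 331.]
```

View pics/w5.png

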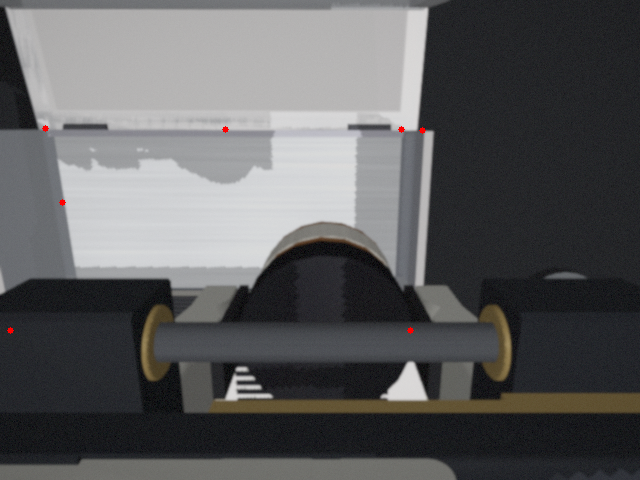

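The cabinet model agrees with the picture to about 2 mm: sill at row 129, end panes at u≈62 and 423. I lower the jar.

```bash
python3 -m creep '[[[0,0,0.15,0,0],[0,0,0.18,0,0],[0,0,0.18,0,0],[0,0,0.18,0,0],[0,0,0.15,0,0],[0,0,0.1,0,0],[0,0,0.07,0,0],[0,0,0.03,0,0]]]'
python3 -m creep '[[[0,0,0.005,0,0],[0,0,0.005,0,0],[0,0,0,0,0],[0,0,0,0,0]]]'
```

```text
clock: 18.65
tool_pos: [0.5576, 0.2661, 0.2845]
orientation: [180.0, -0.2, -141.3]
force: [-0.3, -0.7, -1.7]
opening: 0.0611
gripper_force: 30.0
clock: 18.98
tool_pos: [0.5582, 0.2681, 0.2864]
orientation: [-180.0, 0.1, -141.2]
force: [0.3, -0.5, -1.1]
opening: 0.0614
gripper_force: 30.0
```

```bash
python3 -m creep '[[[0,0,0.01,0,0],[0,0,0.005,0,0],[0,0,0,0,0],[0,0,0,0,0]]]'
python3 -m creep '[[[0,0,0.005,0,0],[0,0,0,0,0],[0,0,0,0,0]]]'
```

```text
clock: 19.32
tool_pos: [0.5579, 0.2683, 0.2828]
orientation: [-180.0, 0.1, -141.2]
force: [-1.5, -0.3, 3.6]
opening: 0.0612
gripper_force: 30.0
clock: 19.57
tool_pos: [0.5578, 0.2683, 0.2827]
orientation: [-180.0, 0.1, -141.1]
force: [-5.3, -0.8, 9.8]
opening: 0.0617
gripper_force: 30.0
```

```bash
python3 -m creep '[[[0,0,-0.005,0,0.8],[0,0,0,0,0.8],[0,0,0,0,0.8],[0,0,0,0,0.8],[0,0,-0.1,0,0.8],[0,0,-0.2,0,0.8],[0,0,-0.2,0,0.8],[0,0,-0.2,0,0.8]]]'
python3 -m creep '[[[0,0,-0.2,0,1],[0,0,-0.15,-0.07,1],[0,0,0,-0.07,1],[0,0,0,-0.05,1]]]'
python3 - <<'E'
from h import *
plan(.4184,-.2832,.26,-124.1)
E
```

```text
clock: 20.23
tool_pos: [0.5576, 0.2679, 0.4232]
orientation: [-180.0, -0.1, -141.2]
force: [1.0, 2.1, 1.4]
opening: 0.0699
gripper_force: 0.0
clock: 20.57
tool_pos: [0.5579, 0.2681, 0.4947]
orientation: [-179.9, 0.3, -123.7]
force: [-0.3, -0.2, -1.1]
opening: 0.0861
gripper_force: 0.0
t 20.6 grasp [0.5579 0.2681 0.3357] rpy [-179.9    0.3 -123.7] op 0.0861 F [-0.3 -0.2 -1.1] gf 0.0
spin 0.004 (0.0 rows)  shift units [ 2.6736 -0.9678  0.3784] max rows 14.0
```

```bash
python3 -m creep '[[[0.178,-0.0645,0,0,1],[0.178,-0.0645,0,0,1],[0.178,-0.0645,0,0,1],[0.178,-0.0645,0,0,1],[0.178,-0.0645,0,0,1],[0.178,-0.0645,0,0,1],[0.178,-0.0645,0,0,1],[0.178,-0.0645,0,0,1]]]'
python3 -m creep '[[[0.178,-0.0645,0,0,1],[0.178,-0.0645,0,0,1],[0.178,-0.0645,0.07,0,1],[0.178,-0.0645,0.07,0,1],[0.178,-0.0645,0.07,0,1],[0.178,-0.0645,0.08,0,1],[0.178,-0.0645,0.08,0,1],[0,0,0,0,1]]]'
cat >> h.py <<'E'
def circ(p,r0,r1,z,roi=280):
    g=cv2.medianBlur(cv2.cvtColor(p["frame"],cv2.COLOR_RGB2GRAY),5)[:roi]
    c=cv2.HoughCircles(g,cv2.HOUGH_GRADIENT,1,40,param1=80,param2=18,minRadius=r0,maxRadius=r1)
    for k in ([] if c is None else c[0][:6]): print("circ",k,onplane(p,k[:2],z).round(4)[:2])
E
python3 -m creep '[[[0,0,0,0,1],[0,0,0,0,1]]]'
python3 - <<'E'
from h import *
p=jars(("top","wrist")); circ(p,28,50,.061); cv2.imwrite("pics/w6.png",p["frame"][:,:,::-1])
plan(.4184,-.2832,.054,-124.1); print(proj(p,[.4184,-.2832,.061]))
E
```

```text
clock: 21.23
tool_pos: [0.4827, -0.0272, 0.4921]
orientation: [-180.0, 0.0, -124.1]
force: [-0.1, -0.4, -0.7]
opening: 0.0876
gripper_force: 0.0
clock: 21.9
tool_pos: [0.4163, -0.2867, 0.4144]
orientation: [179.7, -0.1, -124.4]
force: [0.2, 1.0, -0.1]
opening: 0.0874
gripper_force: 0.0
clock: 22.07
tool_pos: [0.4188, -0.2829, 0.418]
orientation: [180.0, -0.0, -124.1]
force: [-0.2, 0.7, 0.7]
opening: 0.0877
gripper_force: 0.0
top cap px [448.5 261.5] dark 172 [ 0.3818 -0.3528] size 13 17 0.68
top cap px [260. 210.] dark 227 [0.5699 0.2766] size 16 16 0.61
wrist cap px [317.5 117.5] dark 4769 [ 0.3826 -0.3494] size 75 79 0.55
circ [323.5 210.5  37. ] [ 0.4193 -0.2871]
circ [317.5 117.5  40.3] [ 0.3826 -0.3494]
circ [ 46.5 130.5  49.4] [ 0.5608 -0.458 ]
circ [526.5  68.5  49.4] [ 0.2348 -0.2916]
circ [104.5 131.5  33.8] [ 0.5243 -0.4325]
circ [ 29.5 276.5  41.9] [ 0.6564 -0.3789]
t 22.3 grasp [ 0.4194 -0.2817  0.2597] rpy [-179.9    0.  -124. ] op 0.0875 F [0.5 0.6 0.4] gf 0.0
spin 0.001 (0.0 rows)  shift units [ 9.0000e-03 -1.0000e-04  1.0287e+00] max rows 5.0
[[327.1101966  213.88483149]]
```

View pics/w6.png

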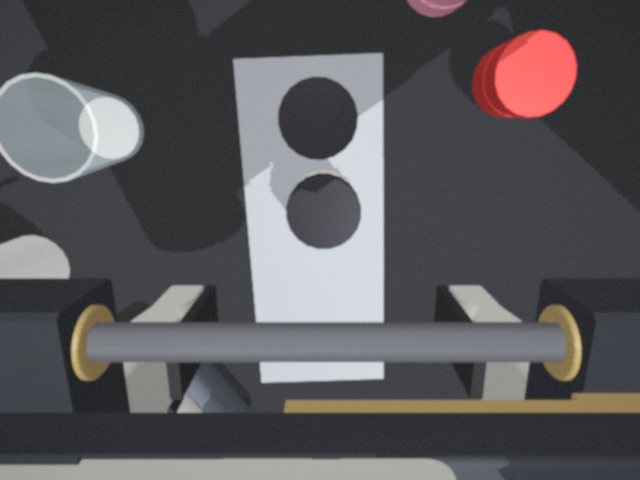

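Jar 3's cap is at (323,211), with jar 4 behind it at (317,117) and red and pink off the mat. I grip jar 3, then go straight to above the mixer.

```bash
python3 -m creep '[[[0.022,-0.015,0.15,0,1],[0,0,0.15,0,1],[0,0,0.15,0,1],[0,0,0.15,0,1],[0,0,0.15,0,1],[0,0,0.15,0,1],[0,0,0.1,0,1],[0,0,0.028,0,1]]]'
python3 -m creep '[[[0,0,0,0,1],[0,0,0,0,1],[0,0,0,0,0],[0,0,0,0,0],[0,0,0,0,0],[0,0,0,0,0],[0,0,0,0,0],[0,0,0,0,0]]]'
python3 -m creep '[[[0,0,-0.1,0,0],[0,0,-0.2,0,0],[0,0,-0.2,0,0],[0,0,-0.2,0,0],[0,0,-0.2,0,0],[0,0,-0.2,0,0],[0,0,-0.15,0,0],[0,0,0,0,0]]]'
python3 - <<'E'
from h import *
plan(.678,-.1975,.23,-124.1)
E
```

```text
clock: 22.93
tool_pos: [0.4183, -0.2867, 0.2098]
orientation: [179.8, -0.1, -124.0]
force: [0.5, -0.2, 0.2]
opening: 0.0875
gripper_force: 0.0
clock: 23.6
tool_pos: [0.419, -0.288, 0.2131]
orientation: [-180.0, 0.0, -124.1]
force: [-0.8, 2.5, 8.1]
opening: 0.0611
gripper_force: 30.0
clock: 24.27
tool_pos: [0.4194, -0.2886, 0.4695]
orientation: [-179.4, 0.1, -124.0]
force: [2.0, -0.5, -2.1]
opening: 0.0613
gripper_force: 30.0
t 24.3 grasp [ 0.4194 -0.2886  0.3105] rpy [-1.794e+02  1.000e-01 -1.240e+02] op 0.0613 F [ 2.  -0.5 -2.1] gf 30.0
spin 0.001 (0.0 rows)  shift units [-1.102  -0.8152  0.4023] max rows 7.0
```

```bash
python3 -m creep '[[[-0.1378,-0.1019,0,0,0],[-0.1378,-0.1019,0,0,0],[-0.1378,-0.1019,0,0,0],[-0.1378,-0.1019,0,0,0],[-0.1378,-0.1019,0,0,0],[-0.1378,-0.1019,0,0,0],[-0.1378,-0.1019,0,0,0],[-0.1378,-0.1019,0,0,0]]]'
python3 -m creep '[[[0,0,0.1,0,0],[0,0,0.15,0,0],[0,0,0.1,0,0],[0,0,0.05,0,0],[0,0,0,0,0],[0,0,0,0,0],[0,0,0,0,0]]]'
python3 - <<'E'
from h import *
plan(.678,-.1975,.1963,-124.1)
E
```

```text
clock: 24.93
tool_pos: [0.6788, -0.1959, 0.4612]
orientation: [179.9, -0.0, -124.1]
force: [1.5, -0.1, -2.4]
opening: 0.0612
gripper_force: 30.0
clock: 25.52
tool_pos: [0.6778, -0.197, 0.3843]
orientation: [-179.9, 0.0, -124.1]
force: [0.0, 0.3, -1.7]
opening: 0.0615
gripper_force: 30.0
t 25.5 grasp [ 0.6778 -0.197   0.2253] rpy [-179.9    0.  -124.1] op 0.0615 F [ 0.   0.3 -1.7] gf 30.0
spin 0.000 (0.0 rows)  shift units [ 0.0017 -0.0024  0.1448] max rows 0.7
```

```bash
python3 -m creep '[[[0,0,0.05,0,0],[0,0,0.03,0,0],[0,0,0.02,0,0],[0,0,0.02,0,0],[0,0,0.015,0,0],[0,0,0.01,0,0],[0,0,0,0,0],[0,0,0,0,0]]]'
python3 -m creep '[[[0,0,0.01,0,0],[0,0,0,0,0],[0,0,0,0,0]]]'
python3 -m creep '[[[0,0,0.01,0,0],[0,0,0,0,0],[0,0,0,0,0]]]'
```

```text
clock: 26.18
tool_pos: [0.6773, -0.1966, 0.3555]
orientation: [-179.9, 0.0, -124.0]
force: [-3.3, 2.4, 10.7]
opening: 0.0612
gripper_force: 30.0
clock: 26.43
tool_pos: [0.6772, -0.1965, 0.3551]
orientation: [-179.8, 0.0, -124.0]
force: [-6.2, 5.4, 17.2]
opening: 0.0613
gripper_force: 30.0
clock: 26.68
tool_pos: [0.6771, -0.1964, 0.355]
orientation: [-179.8, 0.1, -124.0]
force: [-10.5, 6.8, 27.4]
opening: 0.0615
gripper_force: 30.0
```

```bash
python3 -m creep '[[[0,0,-0.003,0,0],[0,0,0,0,0],[0,0,0,0,0],[0,0,0,0,0],[0,0,0,0,0],[0,0,0,0,0],[0,0,0,0,0],[0,0,0,0,0]]]'
python3 -m creep '[[[0,0,0,0,0],[0,0,0,0,0],[0,0,0,0,0],[0,0,0,0,0],[0,0,0,0,0],[0,0,0,0,0],[0,0,0,0,0],[0,0,0,0,0]]]'
python3 -m creep '[[[0,0,-0.02,0,0],[0,0,-0.05,0,0],[0,0,-0.1,0,0],[0,0,-0.2,0,0],[0,0,-0.2,0,0],[0,0,-0.15,0.07,0],[0,0,0,0.07,0],[0,0,0,0.05,0]]]'
python3 - <<'E'
from h import *
x,y=cabpt(.068,0); plan(x,y,.124,CY-180)
jars(("top",))
E
```

```text
clock: 27.35
tool_pos: [0.6771, -0.1965, 0.355]
orientation: [-179.8, 0.1, -124.0]
force: [-9.4, 6.8, 23.6]
opening: 0.0614
gripper_force: 30.0
clock: 28.02
tool_pos: [0.6771, -0.1964, 0.3551]
orientation: [-179.8, 0.1, -124.0]
force: [-9.3, 5.9, 24.1]
opening: 0.0612
gripper_force: 30.0
clock: 28.68
tool_pos: [0.6774, -0.1968, 0.497]
orientation: [-179.8, 0.2, -141.5]
force: [-0.7, 1.1, -3.1]
opening: 0.0615
gripper_force: 30.0
t 28.7 grasp [ 0.6774 -0.1968  0.338 ] rpy [-179.8    0.2 -141.5] op 0.0615 F [-0.7  1.1 -3.1] gf 30.0
spin -0.003 (0.0 rows)  shift units [-0.9907  1.7262  1.0702] max rows 11.0
top cap px [260. 210.] dark 225 [0.5699 0.2766] size 16 16 0.88
top cap px [409.  149.5] dark 70 [ 0.7745 -0.2388] size 16 17 0.5
```

```bash
python3 -m creep '[[[-0.0991,0.1726,0,0,0],[-0.0991,0.1726,0,0,0],[-0.0991,0.1726,0,0,0],[-0.0991,0.1726,0,0,0],[-0.0991,0.1726,0,0,0],[-0.0991,0.1726,0,0,0],[-0.0991,0.1726,0,0,0],[-0.0991,0.1726,0,0,0]]]'
python3 -m creep '[[[-0.0991,0.1726,0,0,0],[-0.0991,0.1726,0,0,0],[0,0,0,0,0],[0,0,0,0,0],[0,0,0,0,0]]]'
python3 - <<'E'
from h import *
x,y=cabpt(.068,0); plan(x,y,.1231,CY-180)
p=jars(("wrist",))
E
```

```text
clock: 29.45
tool_pos: [0.6271, 0.1196, 0.4935]
orientation: [180.0, -0.1, -141.0]
force: [0.7, 1.1, -2.2]
opening: 0.0614
gripper_force: 30.0
clock: 29.87
tool_pos: [0.6153, 0.1969, 0.4934]
orientation: [-180.0, -0.1, -141.0]
force: [-0.5, -1.5, -1.0]
opening: 0.0611
gripper_force: 30.0
t 29.9 grasp [0.6153 0.1969 0.3344] rpy [-1.80e+02 -1.00e-01 -1.41e+02] op 0.0611 F [-0.5 -1.5 -1. ] gf 30.0
spin 0.002 (0.0 rows)  shift units [ 7.0000e-04 -2.2000e-03  1.0563e+00] max rows 5.2
wrist cap px [434.5 213. ] dark 4266 [0.5578 0.2875] size 75 72 0.87
wrist cap px [325.5 323. ] dark 15177 [0.7178 0.2786] size 169 154 0.77
```

```bash
python3 -m creep '[[[0,0,0.15,0,0],[0,0,0.18,0,0],[0,0,0.18,0,0],[0,0,0.18,0,0],[0,0,0.15,0,0],[0,0,0.1,0,0],[0,0,0.07,0,0],[0,0,0.03,0,0]]]'
python3 -m creep '[[[0,0,0.005,0,0],[0,0,0.005,0,0],[0,0,0.003,0,0],[0,0,0,0,0],[0,0,0,0,0]]]'
python3 -m creep '[[[0,0,0.005,0,0],[0,0,0,0,0],[0,0,0,0,0]]]'
```

```text
clock: 30.63
tool_pos: [0.6151, 0.1947, 0.2834]
orientation: [180.0, -0.2, -141.3]
force: [-1.1, -1.5, -1.6]
opening: 0.061
gripper_force: 30.0
clock: 31.05
tool_pos: [0.6157, 0.1966, 0.2846]
orientation: [-180.0, 0.1, -141.2]
force: [-0.4, 0.8, -1.0]
opening: 0.0614
gripper_force: 30.0
clock: 31.3
tool_pos: [0.6154, 0.1966, 0.2827]
orientation: [-180.0, 0.0, -141.2]
force: [0.3, -0.0, -2.5]
opening: 0.0612
gripper_force: 30.0
```

```bash
python3 -m creep '[[[0,0,0.005,0,0],[0,0,0,0,0],[0,0,0,0,0]]]'
python3 -m creep '[[[0,0,0,0,0.8],[0,0,0,0,0.8],[0,0,0,0,0.8],[0,0,0,0,0.8],[0,0,-0.1,0,0.8],[0,0,-0.2,0,0.8],[0,0,-0.2,0,0.8],[0,0,-0.2,0,0.8]]]'
python3 -m creep '[[[0,0,-0.2,0,1],[0,0,-0.15,-0.07,1],[0,0,0,-0.07,1],[0,0,0,-0.05,1],[0,0,0,0,1]]]'
python3 - <<'E'
from h import *
plan(.3826,-.3494,.26,-124.1)
jars(("top",))
E
```

```text
clock: 31.55
tool_pos: [0.6155, 0.1967, 0.2822]
orientation: [-180.0, 0.0, -141.2]
force: [-2.9, -0.1, 5.6]
opening: 0.0614
gripper_force: 30.0
clock: 32.22
tool_pos: [0.6153, 0.1964, 0.4227]
orientation: [-180.0, -0.1, -141.2]
force: [1.0, 0.9, -0.7]
opening: 0.0702
gripper_force: 0.0
clock: 32.63
tool_pos: [0.6153, 0.1965, 0.492]
orientation: [-180.0, 0.1, -123.9]
force: [0.2, 0.3, 0.1]
opening: 0.087
gripper_force: 0.0
t 32.6 grasp [0.6153 0.1965 0.333 ] rpy [-1.800e+02  1.000e-01 -1.239e+02] op 0.087 F [0.2 0.3 0.1] gf 0.0
spin 0.002 (0.0 rows)  shift units [ 2.9125 -0.5665  0.365 ] max rows 14.6
top cap px [446.5 262. ] dark 242 [ 0.3802 -0.3461] size 17 16 0.65
top cap px [260. 209.] dark 229 [0.5734 0.2766] size 16 18 0.64
top cap px [281.5 192. ] dark 223 [0.6316 0.2033] size 17 16 0.53
top cap px [288. 181.] dark 73 [0.6701 0.1809] size 92 22 0.52
```

```bash
python3 -m creep '[[[0.194,-0.0378,0,0,1],[0.194,-0.0378,0,0,1],[0.194,-0.0378,0,0,1],[0.194,-0.0378,0,0,1],[0.194,-0.0378,0,0,1],[0.194,-0.0378,0,0,1],[0.194,-0.0378,0,0,1],[0.194,-0.0378,0,0,1]]]'
python3 -m creep '[[[0.194,-0.0378,0,0,1],[0.194,-0.0378,0,0,1],[0.194,-0.0378,0,0,1],[0.194,-0.0378,0,0,1],[0.194,-0.0378,0,0,1],[0.194,-0.0378,0,0,1],[0.194,-0.0378,0,0,1],[0,0,0.18,0,1]]]'
python3 -m creep '[[[0,0,0.18,0,1],[0,0,0,0,1],[0,0,0,0,1],[0,0,0,0,1]]]'
python3 - <<'E'
from h import *
p=snap("wrist"); circ(p,28,50,.061); cv2.imwrite("pics/w7.png",p["frame"][:,:,::-1])
plan(.3826,-.3494,.054,-124.1); print(proj(p,[.3826,-.3494,.061]))
E
```

```text
clock: 33.4
tool_pos: [0.4904, -0.0959, 0.4912]
orientation: [180.0, -0.0, -124.2]
force: [0.9, -0.6, 0.8]
opening: 0.0876
gripper_force: 0.0
clock: 34.07
tool_pos: [0.382, -0.3547, 0.4606]
orientation: [-179.4, -0.1, -124.5]
force: [2.4, -0.7, 0.8]
opening: 0.0877
gripper_force: 0.0
clock: 34.4
tool_pos: [0.384, -0.3493, 0.4212]
orientation: [-179.9, -0.1, -124.1]
force: [-0.2, 0.7, 0.5]
opening: 0.0874
gripper_force: 0.0
circ [451.5  62.5  47.2] [ 0.2425 -0.3937]
circ [ 79.5 226.5  49.4] [ 0.5578 -0.4558]
circ [329.5 213.5  37.1] [ 0.3815 -0.3497]
circ [131.5 209.5  28.6] [ 0.513  -0.4426]
circ [526.5 169.5  43. ] [ 0.2324 -0.2917]
t 34.5 grasp [ 0.3843 -0.3492  0.2627] rpy [-179.8   -0.  -124. ] op 0.0876 F [-0.5  0.1  1. ] gf 0.0
spin 0.001 (0.0 rows)  shift units [0.0056 0.0062 1.0437] max rows 5.1
[[328.54072926 214.51731022]]
```

View pics/w7.png

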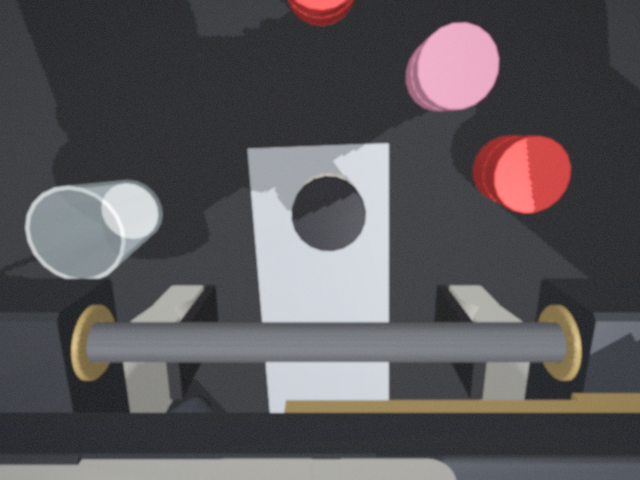

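Jar 4's cap is at (329,213); the beaker (ending at u≈162) is clear of the fingers.

```bash
python3 -m creep '[[[0.01,0.01,0.15,0,1],[0,0,0.15,0,1],[0,0,0.15,0,1],[0,0,0.15,0,1],[0,0,0.15,0,1],[0,0,0.15,0,1],[0,0,0.1,0,1],[0,0,0.042,0,1]]]'
python3 -m creep '[[[0,0,0,0,1],[0,0,0,0,1],[0,0,0,0,0],[0,0,0,0,0],[0,0,0,0,0],[0,0,0,0,0],[0,0,0,0,0],[0,0,0,0,0]]]'
python3 -m creep '[[[0,0,-0.1,0,0],[0,0,-0.2,0,0],[0,0,-0.2,0,0],[0,0,-0.2,0,0],[0,0,-0.2,0,0],[0,0,-0.2,0,0],[0,0,-0.15,0,0],[0,0,0,0,0]]]'
python3 - <<'E'
from h import *
plan(.678,-.1975,.23,-124.1)
E
```

```text
clock: 35.12
tool_pos: [0.3813, -0.3493, 0.2101]
orientation: [180.0, -0.0, -124.0]
force: [0.1, 0.1, 0.7]
opening: 0.0876
gripper_force: 0.0
clock: 35.78
tool_pos: [0.3808, -0.3498, 0.2118]
orientation: [-179.9, 0.0, -124.1]
force: [-0.5, 0.9, 6.7]
opening: 0.0613
gripper_force: 30.0
clock: 36.45
tool_pos: [0.3809, -0.3503, 0.4681]
orientation: [-179.4, 0.0, -124.0]
force: [0.4, -0.7, -1.3]
opening: 0.0615
gripper_force: 30.0
t 36.5 grasp [ 0.3809 -0.3503  0.3091] rpy [-179.4    0.  -124. ] op 0.0615 F [ 0.4 -0.7 -1.3] gf 30.0
spin 0.001 (0.0 rows)  shift units [-1.4654 -0.8015  0.3953] max rows 8.4
```

```bash
python3 -m creep '[[[-0.1628,-0.0891,0,0,0],[-0.1628,-0.0891,0,0,0],[-0.1628,-0.0891,0,0,0],[-0.1628,-0.0891,0,0,0],[-0.1628,-0.0891,0,0,0],[-0.1628,-0.0891,0,0,0],[-0.1628,-0.0891,0,0,0],[-0.1628,-0.0891,0,0,0]]]'
python3 -m creep '[[[-0.1628,-0.0891,0,0,0],[0,0,0.1,0,0],[0,0,0.15,0,0],[0,0,0.1,0,0],[0,0,0.04,0,0],[0,0,0,0,0],[0,0,0,0,0],[0,0,0,0,0]]]'
python3 - <<'E'
from h import *
plan(.678,-.1975,.1948,-124.1)
E
```

```text
clock: 37.12
tool_pos: [0.6458, -0.2126, 0.46]
orientation: [179.9, -0.0, -124.1]
force: [0.9, -1.8, -1.5]
opening: 0.0618
gripper_force: 30.0
clock: 37.78
tool_pos: [0.6779, -0.197, 0.3849]
orientation: [-179.9, 0.0, -124.1]
force: [0.3, -0.9, -0.7]
opening: 0.0613
gripper_force: 30.0
t 37.8 grasp [ 0.6779 -0.197   0.2259] rpy [-179.9    0.  -124.1] op 0.0613 F [ 0.3 -0.9 -0.7] gf 30.0
spin 0.000 (0.0 rows)  shift units [ 0.0015 -0.0018  0.1555] max rows 0.8
```

```bash
python3 -m creep '[[[0,0,0.05,0,0],[0,0,0.04,0,0],[0,0,0.02,0,0],[0,0,0.02,0,0],[0,0,0.015,0,0],[0,0,0.01,0,0],[0,0,0,0,0],[0,0,0,0,0]]]'
python3 -m creep '[[[0,0,0.01,0,0],[0,0,0,0,0],[0,0,0,0,0]]]'
```

```text
clock: 38.45
tool_pos: [0.6774, -0.1966, 0.3542]
orientation: [-179.9, 0.0, -124.0]
force: [-3.8, 2.3, 9.8]
opening: 0.0613
gripper_force: 30.0
clock: 38.7
tool_pos: [0.6773, -0.1966, 0.3538]
orientation: [-179.8, 0.0, -124.0]
force: [-7.1, 4.5, 17.5]
opening: 0.0614
gripper_force: 30.0
```

```bash
python3 -m creep '[[[0,0,0.006,0,0],[0,0,0,0,0],[0,0,0,0,0],[0,0,0,0,0],[0,0,0,0,0],[0,0,0,0,0],[0,0,0,0,0],[0,0,0,0,0]]]'
python3 -m creep '[[[0,0,0,0,0],[0,0,0,0,0],[0,0,0,0,0],[0,0,0,0,0],[0,0,0,0,0],[0,0,0,0,0],[0,0,0,0,0],[0,0,0,0,0]]]'
python3 -m creep '[[[0,0,-0.02,0,0],[0,0,-0.05,0,0],[0,0,-0.1,0,0],[0,0,-0.2,0,0],[0,0,-0.2,0,0],[0,0,-0.15,0.07,0],[0,0,0,0.07,0],[0,0,0,0.05,0]]]'
python3 - <<'E'
from h import *
x,y=cabpt(.068,-.092); plan(x,y,.1218,CY-180)
jars(("top",))
E
```

```text
clock: 39.37
tool_pos: [0.6772, -0.1966, 0.3537]
orientation: [-179.8, 0.0, -124.0]
force: [-8.1, 5.9, 23.7]
opening: 0.0614
gripper_force: 30.0
clock: 40.03
tool_pos: [0.6772, -0.1966, 0.3537]
orientation: [-179.8, 0.0, -124.0]
force: [-8.5, 6.2, 23.9]
opening: 0.0615
gripper_force: 30.0
clock: 40.7
tool_pos: [0.6775, -0.1969, 0.4957]
orientation: [-179.8, 0.2, -141.5]
force: [0.3, 0.0, -2.9]
opening: 0.0614
gripper_force: 30.0
t 40.7 grasp [ 0.6775 -0.1969  0.3367] rpy [-179.8    0.2 -141.5] op 0.0614 F [ 0.3  0.  -2.9] gf 30.0
spin -0.003 (0.0 rows)  shift units [-0.9906  1.2667  1.0747] max rows 9.4
top cap px [260. 210.] dark 227 [0.5699 0.2766] size 16 16 0.85
top cap px [281.5 192. ] dark 219 [0.6316 0.2033] size 15 16 0.82
```

```bash
python3 -m creep '[[[-0.11,0.1407,0,0,0],[-0.11,0.1407,0,0,0],[-0.11,0.1407,0,0,0],[-0.11,0.1407,0,0,0],[-0.11,0.1407,0,0,0],[-0.11,0.1407,0,0,0],[-0.11,0.1407,0,0,0],[-0.11,0.1407,0,0,0]]]'
python3 -m creep '[[[-0.11,0.1407,0,0,0],[0,0,0,0,0],[0,0,0,0,0],[0,0,0,0,0]]]'
python3 - <<'E'
from h import *
x,y=cabpt(.068,-.092); plan(x,y,.1218,CY-180)
p=snap("wrist"); circ(p,28,45,.13); print([cabpt(.068,b).round(4) for b in (.092,0)])
E
```

```text
clock: 41.47
tool_pos: [0.6731, 0.0906, 0.4921]
orientation: [180.0, -0.1, -141.0]
force: [0.6, -0.0, -1.9]
opening: 0.0615
gripper_force: 30.0
clock: 41.8
tool_pos: [0.6729, 0.125, 0.492]
orientation: [180.0, -0.1, -141.0]
force: [-1.3, -1.6, -1.9]
opening: 0.061
gripper_force: 30.0
t 41.8 grasp [0.6729 0.125  0.333 ] rpy [ 1.80e+02 -1.00e-01 -1.41e+02] op 0.061 F [-1.3 -1.6 -1.9] gf 30.0
spin 0.002 (0.0 rows)  shift units [ 2.0000e-04 -1.7000e-03  1.0561e+00] max rows 5.2
circ [434.5 216.5  37.7] [0.618  0.1946]
circ [543.5 220.5  44.4] [0.564  0.2666]
[array([0.5578, 0.2681]), array([0.6155, 0.1964])]
```

The placed jars stand where I left them. I lower the last one.

```bash
python3 -m creep '[[[0,0,0.15,0,0],[0,0,0.18,0,0],[0,0,0.18,0,0],[0,0,0.18,0,0],[0,0,0.15,0,0],[0,0,0.1,0,0],[0,0,0.07,0,0],[0,0,0.03,0,0]]]'
python3 -m creep '[[[0,0,0.005,0,0],[0,0,0.005,0,0],[0,0,0.005,0,0],[0,0,0,0,0],[0,0,0,0,0]]]'
python3 -m creep '[[[0,0,0.005,0,0],[0,0,0,0,0],[0,0,0,0,0]]]'
```

```text
clock: 42.52
tool_pos: [0.6724, 0.1229, 0.282]
orientation: [179.9, -0.2, -141.2]
force: [-0.6, -0.1, -1.7]
opening: 0.0614
gripper_force: 30.0
clock: 42.93
tool_pos: [0.6732, 0.1247, 0.283]
orientation: [-180.0, 0.1, -141.2]
force: [-0.2, 0.4, -0.8]
opening: 0.0615
gripper_force: 30.0
clock: 43.18
tool_pos: [0.673, 0.1248, 0.2811]
orientation: [-180.0, 0.0, -141.2]
force: [0.1, 0.2, -1.5]
opening: 0.0615
gripper_force: 30.0
```

```bash
python3 -m creep '[[[0,0,0.004,0,0],[0,0,0,0,0],[0,0,0,0,0]]]'
python3 -m creep '[[[0,0,0,0,0.8],[0,0,0,0,0.8],[0,0,0,0,0.8],[0,0,0,0,0.8],[0,0,-0.1,0,0.8],[0,0,-0.2,0,0.8],[0,0,-0.2,0,0.8],[0,0,-0.2,0,0.8]]]'
python3 -m creep '[[[0,0,-0.2,0,0.39],[0,0,-0.15,-0.077,0.39],[0,0,0,-0.077,0.39],[0,0,0,-0.077,0.39],[0,0,0,-0.077,0.39],[0,0,0,-0.077,0.39],[0,0,0,-0.077,0.39],[0,0,0,-0.077,0.39]]]'
python3 -m creep '[[[0,0,0,-0.077,0.39],[0,0,0,-0.077,0.39],[0,0,0,-0.077,0.39],[0,0,0,-0.077,0.39],[0,0,0,-0.077,0.39],[0,0,0,-0.077,0.39],[0,0,0,0,0.39]]]'
python3 - <<'E'
from h import *
plan(.4683,.0802,.295,CY-90)
p=jars(("top",)); cv2.imwrite("pics/t8.png",cv2.resize(p["frame"][80:280,180:500,::-1],(800,500)))
E
```

```text
clock: 43.43
tool_pos: [0.673, 0.1248, 0.2809]
orientation: [-180.0, 0.0, -141.2]
force: [-3.1, 0.3, 5.0]
opening: 0.0614
gripper_force: 30.0
clock: 44.1
tool_pos: [0.6729, 0.1247, 0.4213]
orientation: [-180.0, -0.0, -141.2]
force: [1.3, 0.5, 0.6]
opening: 0.0703
gripper_force: 0.0
clock: 44.77
tool_pos: [0.6732, 0.1247, 0.4898]
orientation: [-180.0, 0.0, -92.3]
force: [-0.0, 0.0, 0.4]
opening: 0.0343
gripper_force: 0.0
clock: 45.35
tool_pos: [0.6732, 0.1247, 0.4898]
orientation: [-180.0, -0.0, -50.8]
force: [0.1, -0.3, 0.6]
opening: 0.0342
gripper_force: 0.0
t 45.4 grasp [0.6732 0.1247 0.3308] rpy [-180.    -0.   -50.8] op 0.0342 F [ 0.1 -0.3  0.6] gf 0.0
spin 0.005 (0.1 rows)  shift units [-0.4684  0.9378  0.1791] max rows 5.2
top cap px [281.5 192. ] dark 220 [0.6316 0.2033] size 15 16 0.83
top cap px [303. 176.] dark 137 [0.6868 0.1292] size 14 14 0.77
```

View pics/t8.png

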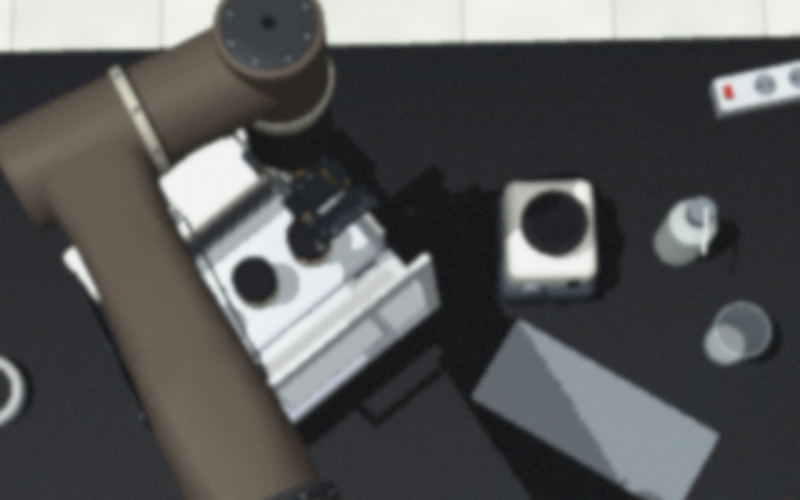

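```bash
python3 -m creep '[[[-0.078,0.156,0,0.005,0.39],[-0.078,0.156,0,0,0.39],[-0.078,0.156,0,0,0.39],[-0.078,0.156,0,0,0.39],[-0.078,0.156,0,0,0.39],[-0.078,0.156,0,0,0.39],[0,0,0,0,0.25],[0,0,0,0,0.25]]]'
python3 -m creep '[[[0,0,0,0,0.25],[0,0,0,0,0.25]]]'
python3 - <<'E'
from h import *
plan(.4683,.0802,.2125,CY-90)
p=snap("wrist"); cv2.imwrite("pics/w9.png",p["frame"][:,:,::-1])
print(proj(p,[[*cabpt(-.119,0),.211],[*cabpt(-.119,-.08),.211],[*cabpt(-.117,0),.212]]).round(1))
E
```

```text
clock: 46.12
tool_pos: [0.4667, 0.0806, 0.4914]
orientation: [-179.8, -0.0, -51.7]
force: [0.6, -0.3, 0.2]
opening: 0.026
gripper_force: 0.0
clock: 46.28
tool_pos: [0.469, 0.0816, 0.49]
orientation: [-180.0, -0.0, -51.6]
force: [-0.5, -0.0, -0.5]
opening: 0.0221
gripper_force: 0.0
t 46.3 grasp [0.469  0.0816 0.331 ] rpy [-180.    -0.   -51.6] op 0.0221 F [-0.5 -0.  -0.5] gf 0.0
spin -0.005 (0.1 rows)  shift units [0.0032 0.0068 0.5926] max rows 2.9
[[327.5 238.8]
 [326.6 105.6]
 [324.3 239.2]]
```

View pics/w9.png

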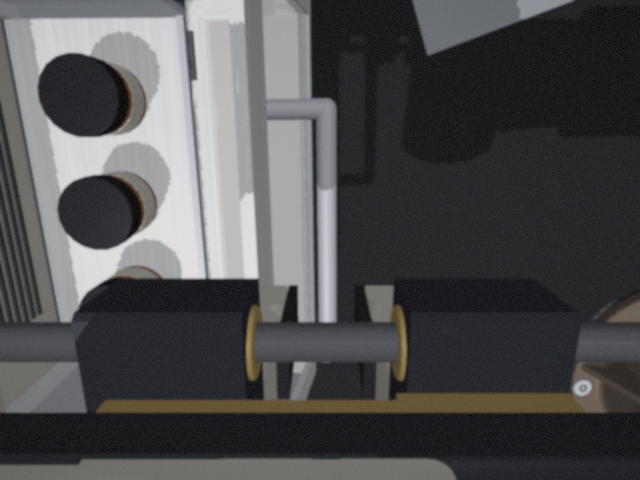

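The bar is at u≈326, centred between the fingers, and all three jars stand upright. I descend gently.

```bash
python3 -m creep '[[[0.003,0.005,0.1,-0.005,0.25],[0,0,0.1,0,0.25],[0,0,0.1,0,0.25],[0,0,0.05,0,0.25],[0,0,0,0,0.25]]]'
python3 -m creep '[[[0,0,0.05,0,0.25],[0,0,0.05,0,0.25],[0,0,0.05,0,0.25],[0,0,0.05,0,0.25],[0,0,0.04,0,0.25],[0,0,0,0,0.2],[0,0,0,0,0.2],[0,0,0,0,0.2]]]'
```

```text
clock: 46.75
tool_pos: [0.468, 0.0801, 0.4174]
orientation: [179.7, 0.1, -51.2]
force: [-0.4, -0.7, 0.2]
opening: 0.0217
gripper_force: 0.0
clock: 47.42
tool_pos: [0.468, 0.0803, 0.3724]
orientation: [-180.0, -0.0, -51.1]
force: [-0.3, -0.0, -0.1]
opening: 0.0177
gripper_force: 0.0
```

```bash
python3 -m creep '[[[0,-0.067,-0.047,0,0.2],[0,-0.067,-0.047,0,0.2],[0,-0.073,-0.034,0,0.2],[0,-0.072,-0.034,0,0.2],[0,-0.078,-0.021,0,0.2],[0,-0.077,-0.021,0,0.2],[0,-0.08,-0.007,0,0.2],[0,-0.08,-0.007,0,0.2]]]'
python3 -m creep '[[[0,-0.08,0.007,0,0.2],[0,-0.08,0.007,0,0.2],[0,-0.078,0.021,0,0.2],[0,-0.077,0.021,0,0.2],[0,-0.073,0.034,0,0.2],[0,-0.072,0.034,0,0.2],[0,-0.066,0.046,0,0.2],[0,-0.065,0.046,0,0.2]]]'
python3 -m creep '[[[0,-0.01,0,0,0.2],[0,0,0,0,0.2],[0,0,0,0,0.2]]]'
python3 - <<'E'
from h import *
plan(*cabpt(.118,0),.211,CY-90)
E
```

```text
clock: 48.08
tool_pos: [0.5603, 0.1544, 0.417]
orientation: [179.9, -0.0, -51.1]
force: [-2.9, -3.5, 3.7]
opening: 0.0175
gripper_force: 2.5
clock: 48.75
tool_pos: [0.6527, 0.2292, 0.373]
orientation: [-180.0, -0.0, -51.1]
force: [-1.1, -0.7, 1.1]
opening: 0.0174
gripper_force: 1.1
clock: 49.0
tool_pos: [0.6537, 0.2302, 0.3731]
orientation: [-180.0, -0.0, -51.1]
force: [-0.2, 0.4, 0.4]
opening: 0.0172
gripper_force: 0.0
t 49.0 grasp [0.6537 0.2302 0.2141] rpy [-180.    -0.   -51.1] op 0.0172 F [-0.2  0.4  0.4] gf 0.0
spin 0.001 (0.0 rows)  shift units [0.0118 0.005  0.0156] max rows 0.1
```

```bash
python3 -m creep '[[[0,-0.01,0.005,0,0.2],[0,-0.01,0.005,0,0.2],[0,0,0,0,0.2]]]'
python3 -m creep '[[[0,-0.01,0,0,0.2],[0,0,0,0,0.2]]]'
python3 -m creep '[[[0,-0.01,0,0,0.2],[0,0,0,0,0.2]]]'
```

```text
clock: 49.25
tool_pos: [0.656, 0.2317, 0.3714]
orientation: [179.9, -0.0, -51.1]
force: [-5.8, -4.0, 4.1]
opening: 0.0176
gripper_force: 3.5
clock: 49.42
tool_pos: [0.6566, 0.2321, 0.3713]
orientation: [179.7, 0.0, -51.1]
force: [-11.0, -6.8, 7.1]
opening: 0.0175
gripper_force: 6.4
clock: 49.58
tool_pos: [0.6572, 0.2325, 0.3712]
orientation: [179.4, 0.0, -51.1]
force: [-16.6, -10.6, 10.6]
opening: 0.0178
gripper_force: 9.6
```

The hood is against its shut stop (force climbing, no travel). I ease off, retreat and check.

```bash
python3 -m creep '[[[0,0.022,0,0,0.2],[0,0.01,0,0,0.25],[0,0,0,0,0.25],[0,0,-0.05,0,0.3],[0,0,-0.1,0,0.3],[0,0,-0.2,0,0.3],[0,0,-0.2,0,0.3],[0,0,-0.2,0,0.3]]]'
python3 -m creep '[[[-0.2,0,0,0,0.3],[-0.2,0,0,0,0.3],[-0.2,0,0,0,0.3],[-0.2,0,0,0,0.3],[-0.2,0,0,0,0.3],[-0.2,0,0,0,0.3],[-0.2,0,0,0,0.3],[0,0,0,0,0.3]]]'
python3 - <<'E'
from h import *
print(telemetry.get_obs()["tool_pos"])
a=snap("scene"); b=snap("top")
im=np.vstack([cv2.resize(a["frame"][180:400,90:540],(614,300)),cv2.resize(b["frame"][100:320,150:600],(614,300))])
cv2.imwrite("pics/end.png",im[:,:,::-1])
E
```

```text
clock: 50.25
tool_pos: [0.655, 0.2313, 0.5231]
orientation: [-180.0, -0.0, -51.1]
force: [1.4, 1.2, -0.7]
opening: 0.0261
gripper_force: 0.0
clock: 50.92
tool_pos: [0.4753, 0.454, 0.521]
orientation: [-179.9, 0.1, -50.8]
force: [-0.1, -0.0, -0.5]
opening: 0.0261
gripper_force: 0.0
[0.47533598 0.45400738 0.52103481]
```

View pics/end.png

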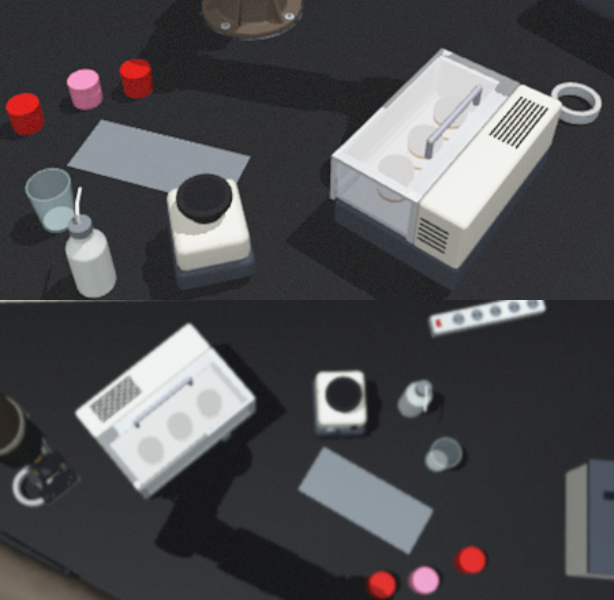

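The hood is shut with three upright jars under it (crop top ≈(150,450), (180,427), (209,402)). The mat is empty and the bystanders have not moved. I hand the job in.

```bash
python3 -c "
from plant import workorder
print(workorder.close_job())"
```

```text
the job is handed in; nothing more can be done
None
```

The job is handed in at about 51 s: the three jars present (jar_2, jar_3, jar_4; jar_1 was absent) were pressed left to right, each with the mixer head on its stop for over a second (peak about 30 N), and stand upright on the plate with the hood shut and the bystanders untouched.

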